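Snap the cap onto a fish-tag housing and keep it pressed

ROBOT

A 6-joint arm with a two-finger parallel gripper is mounted at the origin on the work surface. World frame = base frame: x ahead of the robot, y to its left, z up, the work surface at z = 0. Lengths are in mm, angles in rad, forces in N, time in s.
With the tool pointing down it reaches from about 350 to 775 mm from the base axis. Payload 7.3 kg.
Tool frame: the origin (TCP) lies at the very end of the fingers, on their centre line; the grasp point (between the pads) lies 19 mm behind it; z points along the fingers, y is the line along which they close (so a half turn about z gives the same grasp; the last joint's range is limited). The gripper opens to 92 mm and grips with 3 to 60 N. Pads are 19 mm wide; open, the fingers measure 130 mm over their backs; the gripper's body (75 mm by 190 mm) begins 47 mm behind the grasp point.
Start: joints at [-1.447, 0.342, 1.524, -0, 1.275, -0.146], TCP at [139.955, -506.021, 226.741] pointing down, gripper open.
Joint ranges: [-2.53, 2.53], [-0.77, 2.02], [0.04, 2.7], [-1, 4.14], [0.28, 2.66], [-3.11, 3.11]. Speed limits (rad/s): [2.57, 2.57, 3.14, 3.14, 3.14, 3.14].

INTERFACE

Orientations are given as [roll, pitch, yaw] about the fixed x, y, z axes, in that order (R = Rz(yaw) Ry(pitch) Rx(roll)).
In Python, from plant import get_obs, vision, workorder gives the robot as it stands.
- The arm moves only by the shell command python3 -m pendant 'ROWS' [OPENING]. ROWS is a JSON object of lists of equal length, an entry for each row: "dp": the shift along the tool's x, y, z in m, a list of three; "rotation": the turn, a rotation vector about the tool's x, y, z in rad, a list of three. A call has 1 to 8 rows; each row is the pose to reach, as a shift and turn from the pose commanded when the call began, along the tool's axes at that moment; what a row does not reach only later rows make up. A row lasts 1/8 s, in which the tool goes at most 62.5 mm and 10.7 degrees, less where a joint would pass 70% of its speed; a pose out of reach is approached as far as the arm can. A call with a gripper value outside its range is refused whole. OPENING is the finger opening in m, from 0 to 0.0918, set as the call begins (- or left out, the last holds). The fingers move at their own pace and stop on an object; the grip force is fixed at half the most. Time passes only in rows, so rows that repeat a pose let the fingers close. It gives the time, the measured TCP pose, the force, the opening and the grip force at its end, in the units of the state.
- get_obs(): the state, without advancing time (a new reading comes with each control period).
- vision.capture(name): name is "side" or "top"; returns a dict with "pixels" (420x560x3 uint8, red, green, blue), "vfov" (degrees; the focal length in pixels is half the picture's height over the tangent of half this angle, whatever the lens; pixels are square), "cx", "cy" (the principal point, pixels), "dist" ([k1, k2, p1, p2, k3] as OpenCV has them; the pictures are not rectified), "pose" (4x4, takes a point from camera to world coordinates). Camera axes: x right, y up, looking along -z (the intrinsics and any distortion apply to the point x, -y, -z); pixel columns grow to the right and rows downward; lengths in mm; the calibration is good to about 2 mm. A picture is of the moment at which its call begins. There is no depth.
- workorder.close_job(): hands the job in; it is judged then, once.
The state is a dict: "time": time; "joint_positions": joint angles; "dq": joint speeds; "tau": joint torques, N m; "tool_pos": TCP position; "tcp_rot": TCP orientation; "contact_force": force on the tool from outside, world axes, zero at the start; "moment": the same for the moment, N m; "grip_width": finger opening in mm; "finger_force": force on a finger pad.
Only numpy, scipy, OpenCV 4.12 (cv2) and the standard library are available. Lean on these libraries where they do the work, as an engineer would, in place of code of your own. Each camera call takes 0.05 s, during which the arm holds its last target. There are 200 camera calls.

TASK

Assemble the fish-tag housing in the aluminium nest: first set the black housing base fully down and upright in the nest's round pocket, stud up, then lay the large spacer ring flat on the base around its stud, then press the grey snap cap onto the stud until it clicks and sits home on the spacer. Do not let up when the resistance drops: finish while still holding the cap down with the fingers, pressing it onto the spacer with a steady push of about 10 N. Leave everything else on the desk where it is.

Things in the scene. Friction and masses are not known exactly. Their poses are not given: they have to be found in the camera images.
- nest: the assembly nest: square aluminium block 110 x 110 x 30 mm fixed on the desk, with a round pocket 56 mm across (2 mm chamfer) and 12 mm deep in the middle of its top. Origin under its centre; z up
- nest_floor (a point): centre of the nest's pocket floor, 18 mm above the desk (12 mm below the nest's top face); z up. The housing base's origin belongs here
- base: housing base, 220 g, upright: black puck 54 mm across, 34 mm high; on it a black collar 31 mm across, 8 mm high, then a white stud 24 mm across with tapered tip, ending 63 mm above the underside. Four spring-loaded steel balls stick 4 mm out of the stud (32 mm across them, centres 52.5 mm above the underside). Origin: centre of its underside; z up along the stud
- spacer_seat (a point): point on the base's axis at the puck's top face, 34 mm above the base's origin: the spacer's origin belongs here
- cap_seat (a point): point on the base's axis 44 mm above its origin (top of the fitted spacer): the cap's origin belongs here. The cap's lip meets the balls 13 mm above this point; resistance rises to some 10 to 16 N at 9 mm, is gone at 6 mm (the click), then the snap pulls cap and base together, lifting the base to a held cap: keep pushing until all sits on the pocket floor and resists again
- spacer: spacer ring, 40 g: plain aluminium ring, outside 48 mm, bore 34 mm, 10 mm high, lying flat, either face up. It drops over the balls and collar onto the puck's top face. Origin: centre of its underside; z up
- cap: snap cap, 50 g: grey plastic, 44 mm outside, 26 mm high, closed flat top, standing mouth down. Its mouth has an inner lip 26 mm across and 3 mm high; above the lip the inside is 35 mm wide, 20 mm deep from the mouth. Origin: centre of its underside (mouth); z up
- caliper: bystander: steel caliper lying flat, 160 mm long, up to 12 mm high; origin under the middle of its beam
- driver: bystander: screwdriver with a yellow handle, 160 mm long, lying
- tag: bystander: a finished tag, black and white tube 24 mm across and about 105 mm long with a wire loop, lying; origin under its middle
- jar: bystander: amber glass jar with white lid, 50 mm across, 65 mm high; origin under its centre
- mug: bystander: blue mug, 80 mm across, 90 mm high; origin under its centre
- sinker: bystander: small dark lead sinker, 26 mm across, 26 mm high; origin under its centre
- vial: bystander: small glass vial, 26 mm across, 50 mm high; origin under its centre
- collar: bystander: small brass ring, 30 mm across (too small to be the spacer), 8 mm high; origin under its centre
Mind the look-alikes: they are no part of the job. What is meant by the base is not purple, and is the larger of those in its own colour. Of the things like the nest, leave any that is turquoise; of the rest the smaller one is meant.

How it is judged:
By the outcome, as a careful person would: the job done as asked, in the order asked, and still so for the second after the job is handed in, while the arm keeps its last pose, push and grip.
It also fails if it takes over 64 s, if anything falls off the work surface, if the arm or the gripper's body presses on something with over 40 N, if the wrist force passes 120 N, or if a joint passes its speed limit or range.

## Working session

There is one attempt and no reset: what is moved stays moved. The work goes in short steps, Python scripts to look and compute and a shell command to move; the robot and the scene stay as the last step left them, time stands still between calls to the robot, and variables do not carry over. Pictures are saved under pics/ and viewed, at most 10 in all, crops included, and the job is handed in when it is done.

```bash
ls; mkdir -p pics; python3 - <<'E'
from plant import get_obs, vision
import cv2, numpy as np, pickle
print(get_obs())
for n in ("side","top"):
    d=vision.capture(n); pickle.dump(d,open(n+".pkl","wb"))
    print(n,d["vfov"],d["cx"],d["cy"],d["dist"],np.round(d["pose"],3).tolist())
    cv2.imwrite(f"pics/{n}0.png",cv2.resize(d["pixels"][:,:,::-1],(784,588),interpolation=cv2.INTER_CUBIC))
E
```

```text
pics
{'time': 0.0, 'joint_positions': array([-1.44705989e+00,  3.42750090e-01,  1.52502259e+00, -1.64346152e-05,
        1.27539821e+00, -1.45985542e-01]), 'dq': array([-0.00073279,  0.00033338, -0.0004662 , -0.00070674, -0.00060824,
       -0.00022977]), 'tau': array([ 4.07984935e-04, -4.31239879e+01, -2.44221836e+01,  7.17899948e-02,
        5.61776175e-02, -1.31488609e-04]), 'tool_pos': array([ 139.86599078, -505.60010256,  226.02881906]), 'tcp_rot': array([-3.14002892e+00, -2.14034071e-04,  2.69726607e-01]), 'contact_force': array([ 0.48789212, -0.37171002,  0.13968673]), 'moment': array([-0.01396362, -0.00694755, -0.00865269]), 'finger_force': 0.0, 'grip_width': 91.83416978968994}
side 52.18432238217287 278.2642067289184 212.28576436758206 [-0.08907204  0.          0.          0.          0.        ] [[-0.947, 0.225, -0.231, 185.212], [-0.322, -0.643, 0.695, 791.077], [0.008, 0.732, 0.681, 871.405], [0.0, 0.0, 0.0, 1.0]]
top 48.515645426985756 279.3495522490778 207.43724972833328 [-0.06447908  0.          0.          0.          0.        ] [[0.002, 0.981, -0.196, 231.035], [-1.0, -0.002, -0.019, -12.921], [-0.019, 0.196, 0.981, 1297.38], [0.0, 0.0, 0.0, 1.0]]
```

View pics/top0.png

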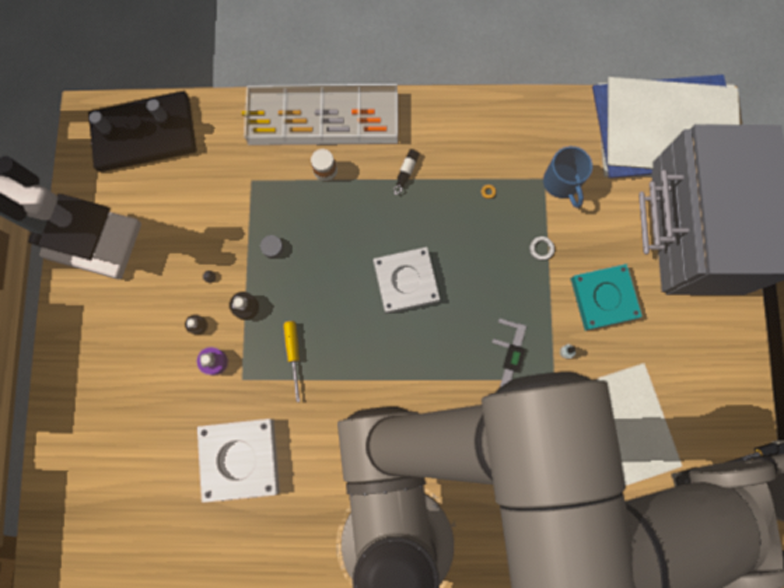

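View pics/side0.png

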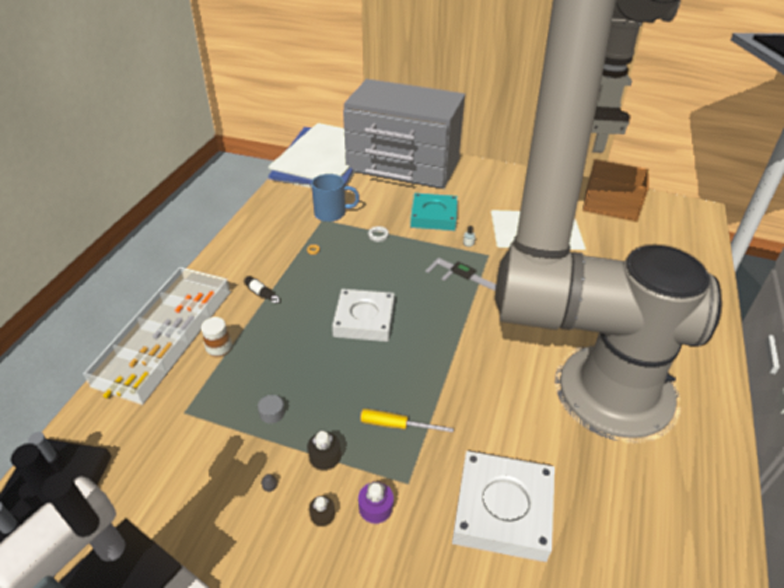

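The top view (784-px scale) shows the small silver nest at (406,279), the larger black base at (243,305), the grey cap at (272,246) and the spacer at (541,248). The big silver nest (237,460), the turquoise nest, the small black base (196,323) and the purple base are decoys. In the side view the same parts are the nest (364,313), base (323,449), cap (271,408) and spacer (378,234).

```bash
cat > h.py <<'E'
import numpy as np, cv2, pickle
def K(d):
    f=d["pixels"].shape[0]/2/np.tan(np.radians(d["vfov"])/2)
    return np.array([[f,0,d["cx"]],[0,f,d["cy"]],[0,0,1]])
def ray(d,uv):
    n=cv2.undistortPoints(np.array(uv,float).reshape(-1,1,2),K(d),np.array(d["dist"],float)).reshape(-1,2)
    P=np.array(d["pose"]); v=np.c_[n[:,0],-n[:,1],-np.ones(len(n))]@P[:3,:3].T
    return P[:3,3],v
def onplane(d,uv,z):
    o,v=ray(d,uv); return o+v*((z-o[2])/v[:,2])[:,None]
def tri(a,ua,b,ub):
    o1,v1=ray(a,ua);o2,v2=ray(b,ub);v1,v2=v1[0],v2[0]
    s=np.linalg.lstsq(np.c_[v1,-v2],o2-o1,rcond=None)[0]
    p,q=o1+s[0]*v1,o2+s[1]*v2
    return (p+q)/2,np.linalg.norm(p-q)
def project(d,p):
    P=np.array(d["pose"]);c=(np.atleast_2d(p)-P[:3,3])@P[:3,:3]
    c=c*[1,-1,-1]
    return cv2.projectPoints(c,np.zeros(3),np.zeros(3),K(d),np.array(d["dist"],float))[0].reshape(-1,2)
def load(n): return pickle.load(open(n+".pkl","rb"))
E
python3 - <<'E'
from h import *
t,s=load("top"),load("side")
R={"nest":((290,199),(260,223)),"base":((174,218),(231,321)),"cap":((194,176),(194,291)),"spacer":((387,177),(270,167))}
rows=[]
for i,d in enumerate((t,s)):
    r=[]
    for k,v in R.items():
        u,w=v[i]; h=28; c=d["pixels"][w-h:w+h,u-h:u+h,::-1]
        r.append(cv2.resize(c,(196,196),interpolation=cv2.INTER_NEAREST))
    rows.append(np.hstack(r))
cv2.imwrite("pics/crops.png",np.vstack(rows))
E
```

```text
(no output)
```

View pics/crops.png

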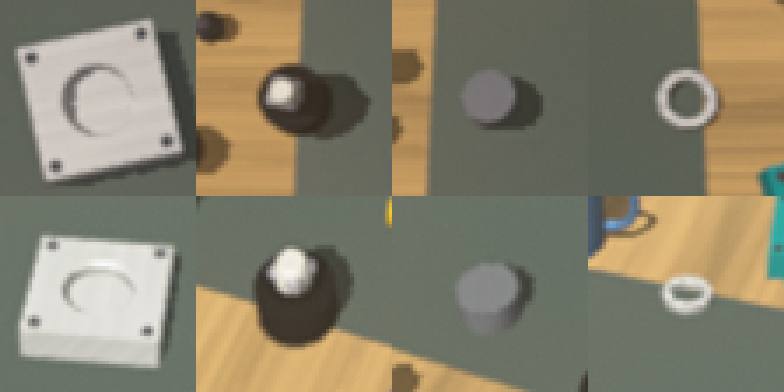

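The crops (3.5x) show the nest with four dark corner dots. The base has a white stud on its black puck, the cap is a plain grey disc, and the spacer is a white ring.

```bash
python3 - <<'E'
from h import *
t,s=load("top"),load("side")
def comps(m): 
    n,l,st,c=cv2.connectedComponentsWithStats(m.astype(np.uint8)); return n,l,st,c
def big(m,cx=None):
    n,l,st,c=comps(m); k=1+np.argmax(st[1:,4]); return l==k,c[k],st[k,4]
def win(d,u,w,h=28):
    im=d["pixels"][w-h:w+h,u-h:u+h].astype(int); return im,np.array([u-h,w-h])
H=lambda im:im.sum(2)/3
def hull(m): 
    cs=cv2.findContours(m.astype(np.uint8),cv2.RETR_EXTERNAL,cv2.CHAIN_APPROX_NONE)[0]; return cv2.convexHull(max(cs,key=cv2.contourArea))
# nest dots
dots={}
for nm,d,c in (("top",t,(290,199)),("side",s,(260,223))):
    im,o=win(d,*c); g=H(im); m,_,_=big(g>150)
    f=np.zeros(m.shape,np.uint8); cv2.fillConvexPoly(f,hull(m),1); f=cv2.erode(f,np.ones((3,3)))
    n,l,st,_=comps((g<125)&(f>0)); pts=[]
    for k in range(1,n):
        ys,xs=np.where(l==k); w=150-g[ys,xs]; pts.append((np.average(xs,weights=w),np.average(ys,weights=w),st[k,4]))
    pts=sorted(pts,key=lambda p:-p[2])
    P=np.array([p[:2] for p in pts])+o; X=onplane(d,P,30); dots[nm]=X
    print(nm,"dots",[p[2] for p in pts],np.round(X[:,:2],1).tolist())
    hp=hull(m)[:,0]+o; print(" nest hull rect z30",cv2.minAreaRect(onplane(d,hp,30)[:,:2].astype(np.float32)))
# cap / spacer / base
for nm,d,cc in (("top",t,dict(cap=(194,176),spacer=(387,177),base=(174,218))),("side",s,dict(cap=(194,291),spacer=(270,167),base=(231,321)))):
    for k,c in cc.items():
        h=20
        im,o=win(d,*c,h); g=H(im); sat=im.max(2)-im.min(2)
        if k=="cap": m=(im[...,0]>=im[...,1]-1)&(g>75)&(sat<25); z=26
        if k=="spacer": m=(g>140)&(sat<40); z=10
        if k=="base": m=(g>110)&(sat<40); z=60
        m,ce,a=big(m); hp=hull(m)[:,0]+o
        X=onplane(d,hp,z)[:,:2].astype(np.float32)
        print(nm,k,"area",a,"px",np.round(ce+o,2),"ell",np.round(np.array(cv2.fitEllipse(X)[0]),1),np.round(cv2.fitEllipse(X)[1],1),"centroid",np.round(onplane(d,[ce+o],z)[0],1))
        if k=="base":
            print(tuple(ce+o)); dk=(g<50); dk,ce2,a2=big(dk)
            X=onplane(d,hull(dk)[:,0]+o,34)[:,:2].astype(np.float32); print("  dark",a2,cv2.minEnclosingCircle(X),cv2.fitEllipse(X))
E
```

```text
top dots [np.int32(41), np.int32(7), np.int32(7), np.int32(6), np.int32(6)] [[515.5, 2.7], [562.2, -51.4], [542.2, 36.6], [474.2, -71.3], [454.2, 16.4]]
 nest hull rect z30 ((508.27001953125, -17.15007781982422), (109.85409545898438, 109.97464752197266), 12.752565383911133)
side dots [np.int32(2), np.int32(2), np.int32(1)] [[543.2, 36.6], [455.3, 16.5], [475.1, -70.5]]
 nest hull rect z30 ((505.9842834472656, -4.423973083496094), (111.650390625, 139.3474884033203), 12.577357292175293)
top cap area 210 px [192.65 175.  ] ell [578.4 257.9] [44.9 52.3] centroid [579.  257.7  26. ]
top spacer area 122 px [386.86 176.65] ell [ 576.9 -294.8] [46.7 48. ] centroid [ 576.9 -295.    10. ]
top base area 59 px [169.75 215.78] ell [454.5 308.4] [23. 26.] centroid [455.3 308.8  60. ]
(np.float64(169.74576271186442), np.float64(215.77966101694915))
  dark 121 ((453.811767578125, 297.82501220703125), 27.085861206054688) ((452.9153137207031, 299.28472900390625), (46.42988204956055, 55.23793029785156), 146.89511108398438)
side cap area 267 px [193.31 292.08] ell [574.  263.7] [43.8 61.8] centroid [574.  265.6  26. ]
side spacer area 110 px [269.65 166.84] ell [ 575.5 -288.6] [48.5 58.9] centroid [ 575.2 -287.6   10. ]
side base area 138 px [229.73 313.68] ell [455.3 312.6] [28.9 35.2] centroid [455.  312.8  60. ]
(np.float64(229.731884057971), np.float64(313.6811594202899))
  dark 17 ((428.48052978515625, 320.983154296875), 12.260619163513184) ((427.450439453125, 320.3302917480469), (5.385560512542725, 27.142988204956055), 0.29589828848838806)
```

```bash
cat > go.py <<'E'
import sys, numpy as np
from plant import get_obs
from scipy.spatial.transform import Rotation as Ro
o=get_obs(); R=Ro.from_euler("xyz",o["tcp_rot"])
print("t",round(o["time"],2),"tcp",np.round(o["tool_pos"],2),"rpy",np.round(o["tcp_rot"],4),"F",np.round(o["contact_force"],1),"w",round(o["grip_width"],1),"g",round(o["finger_force"],1))
for a in sys.argv[1:]:
    x,y,z,yaw=map(float,a.split(","))
    dp=R.inv().apply(np.array([x,y,z])-o["tool_pos"])/1000
    rv=(R.inv()*Ro.from_euler("xyz",[np.pi,0,np.radians(yaw)])).as_rotvec()
    print(a,"dp",np.round(dp,4).tolist(),"rot",np.round(rv,4).tolist(),"rows",max(np.linalg.norm(dp)/.0625,np.degrees(np.linalg.norm(rv))/10.7).round(1))
E
python3 go.py 508,-17,226,30
```

```text
t 0.1 tcp [ 139.9  -505.63  226.13] rpy [-3.1402e+00 -2.0000e-04  2.6980e-01] F [0.2 0.4 0.4] w 91.8 g 0.0
508,-17,226,30 dp [0.485, -0.3728, 0.0007] rot [-0.0013, -0.0004, -0.2538] rows 9.8
```

```bash
python3 -m pendant '{"dp":[[0.485,-0.373,0],[0.485,-0.373,0],[0.485,-0.373,0],[0.485,-0.373,0],[0.485,-0.373,0],[0.485,-0.373,0],[0.485,-0.373,0],[0.485,-0.373,0]],"rotation":[[0,0,-0.25],[0,0,-0.25],[0,0,-0.25],[0,0,-0.25],[0,0,-0.25],[0,0,-0.25],[0,0,-0.25],[0,0,-0.25]]}' 0.0918; python3 go.py 455,310,120,45
```

```text
time: 1.1
tool_pos: [441.5, -104.7, 226.6]
tcp_rot: [3.141, 0.0, 0.52]
contact_force: [0.9, -1.1, 0.2]
grip_width: 92.1
finger_force: 0.0
t 1.1 tcp [ 441.55 -104.72  226.64] rpy [3.1414e+00 1.0000e-04 5.1980e-01] F [ 0.9 -1.1  0.2] w 92.1 g 0.0
455,310,120,45 dp [0.2177, -0.3533, 0.1065] rot [0.0002, 0.0002, -0.2656] rows 6.9
```

```bash
python3 -m pendant '{"dp":[[0.212,-0.35,0.106],[0.212,-0.35,0.106],[0.212,-0.35,0.106],[0.212,-0.35,0.106],[0.212,-0.35,0.106],[0.212,-0.35,0.106],[0.212,-0.35,0.106],[0.212,-0.35,0.106]],"rotation":[[0,0,-0.265],[0,0,-0.265],[0,0,-0.265],[0,0,-0.265],[0,0,-0.265],[0,0,-0.265],[0,0,-0.265],[0,0,-0.265]]}'; python3 go.py 455,310,16,45
```

```text
time: 2.1
tool_pos: [449.6, 305.0, 119.0]
tcp_rot: [-3.14, 0.002, 0.789]
contact_force: [1.0, 0.2, 0.7]
grip_width: 91.9
finger_force: 0.0
t 2.1 tcp [449.62 304.97 119.04] rpy [-3.1405e+00  2.1000e-03  7.8890e-01] F [1.  0.2 0.7] w 91.9 g 0.0
455,310,16,45 dp [0.0076, 0.0004, 0.103] rot [-0.0011, 0.0021, 0.0035] rows 1.7
```

```bash
python3 -m pendant '{"dp":[[0.0076,0,0],[0.0076,0,0.04],[0.0076,0,0.08],[0.0076,0,0.103],[0.0076,0,0.103],[0.0076,0,0.103]],"rotation":[[0,0,0],[0,0,0],[0,0,0],[0,0,0],[0,0,0],[0,0,0]]}'; python3 go.py 455,310,16,45; python3 -m pendant '{"dp":[[0,0,0],[0,0,0],[0,0,0],[0,0,0],[0,0,0],[0,0,0]],"rotation":[[0,0,0],[0,0,0],[0,0,0],[0,0,0],[0,0,0],[0,0,0]]}' 0.045
```

```text
time: 2.85
tool_pos: [457.4, 307.6, 18.9]
tcp_rot: [3.141, -0.002, 0.784]
contact_force: [-0.0, 0.9, 0.0]
grip_width: 91.8
finger_force: 0.0
t 2.85 tcp [457.43 307.57  18.93] rpy [ 3.1408e+00 -1.8000e-03  7.8360e-01] F [-0.   0.9  0. ] w 91.8 g 0.0
455,310,16,45 dp [-0.0, -0.0034, 0.0029] rot [0.0008, -0.0018, -0.0018] rows 0.1
time: 3.6
tool_pos: [456.4, 307.8, 17.8]
tcp_rot: [3.141, -0.0, 0.785]
contact_force: [1.3, -0.6, 1.4]
grip_width: 53.1
finger_force: 30.0
```

```bash
python3 -m pendant '{"dp":[[0,0,0.001],[0,0,0.001],[0,0,0.001],[0,0,0.001],[0,0,0.001],[0,0,0.001],[0,0,0.001],[0,0,0.001]],"rotation":[[0,0,0],[0,0,0],[0,0,-0.18],[0,0,-0.36],[0,0,-0.54],[0,0,-0.72],[0,0,-0.90],[0,0,-1.08]]}' 0.08;  python3 -m pendant '{"dp":[[0,0,0],[0,0,0],[0,0,0],[0,0,0]],"rotation":[[0,0,-0.18],[0,0,-0.36],[0,0,-0.49],[0,0,-0.49]]}';python3 -m pendant '{"dp":[[0,0,0],[0,0,0],[0,0,0],[0,0,0],[0,0,0]],"rotation":[[0,0,0],[0,0,0],[0,0,0],[0,0,0],[0,0,0]]}' 0.045; python3 go.py 508.5,-17.3,110,135
```

```text
time: 4.6
tool_pos: [456.1, 307.8, 16.5]
tcp_rot: [-3.141, 0.0, 1.871]
contact_force: [0.5, 0.3, -0.1]
grip_width: 80.1
finger_force: 0.0
time: 5.1
tool_pos: [456.1, 307.8, 16.5]
tcp_rot: [-3.141, -0.0, 2.354]
contact_force: [0.4, 0.4, -0.6]
grip_width: 79.9
finger_force: 0.0
time: 5.72
tool_pos: [456.3, 307.9, 16.6]
tcp_rot: [-3.142, 0.0, 2.355]
contact_force: [0.1, -0.6, -0.1]
grip_width: 53.0
finger_force: 30.0
t 5.72 tcp [456.26 307.88  16.64] rpy [-3.1416  0.      2.3546] F [ 0.1 -0.6 -0.1] w 53.0 g 30.0
508.5,-17.3,110,135 dp [-0.2672, -0.1926, -0.0933] rot [-0.0, 0.0, -0.0016] rows 5.5
```

```bash
python3 -m pendant '{"dp":[[0,0,-0.045],[0,0,-0.0933],[-0.06,-0.043,-0.0933],[-0.11,-0.079,-0.0933],[-0.16,-0.115,-0.0933],[-0.21,-0.151,-0.0933],[-0.245,-0.176,-0.0933],[-0.2672,-0.1926,-0.0933]],"rotation":[[0,0,0],[0,0,0],[0,0,0],[0,0,0],[0,0,0],[0,0,0],[0,0,0],[0,0,0]]}';  python3 -m pendant '{"dp":[[0,0,0],[0,0,0],[0,0,0],[0,0,0]],"rotation":[[0,0,0],[0,0,0],[0,0,0],[0,0,0]]}'; python3 go.py 508.5,-17.3,50,135; python3 - <<'E'
from h import *
from plant import vision
ims=[]
for n in ("side","top"):
    d=vision.capture(n); pickle.dump(d,open(n+"1.pkl","wb"))
    c=project(d,[508,-17,60])[0].astype(int); h=50
    ims.append(cv2.resize(d["pixels"][c[1]-h:c[1]+h,c[0]-h:c[0]+h,::-1],(390,390),interpolation=cv2.INTER_CUBIC))
cv2.imwrite("pics/hold.png",np.hstack(ims))
E
```

```text
time: 6.72
tool_pos: [508.4, -20.0, 109.6]
tcp_rot: [-3.141, -0.0, 2.352]
contact_force: [0.5, 0.6, -2.7]
grip_width: 53.1
finger_force: 30.0
time: 7.22
tool_pos: [508.4, -16.4, 110.0]
tcp_rot: [-3.141, -0.0, 2.356]
contact_force: [0.0, -0.4, -3.0]
grip_width: 53.3
finger_force: 30.0
t 7.22 tcp [508.41 -16.43 110.  ] rpy [-3.1415e+00 -1.0000e-04  2.3563e+00] F [ 0.  -0.4 -3. ] w 53.3 g 30.0
508.5,-17.3,50,135 dp [-0.0007, -0.0005, 0.06] rot [-0.0001, -0.0001, 0.0001] rows 1.0
```

View pics/hold.png

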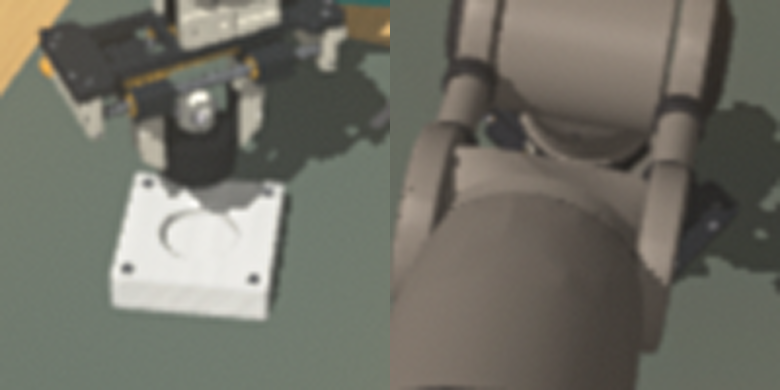

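The base is held upright above the nest pocket (side crop, base at about (200,140), pocket at (200,235)). Lowering it now.

```bash
python3 -m pendant '{"dp":[[-0.0005,-0.0003,0.03],[-0.0005,-0.0003,0.058],[-0.0005,-0.0003,0.061],[-0.0005,-0.0003,0.064],[-0.0005,-0.0003,0.067]],"rotation":[[0,0,0],[0,0,0],[0,0,0],[0,0,0],[0,0,0]]}';  python3 -m pendant '{"dp":[[0,0,0],[0,0,0.002],[0,0,0.004],[0,0,0.004]],"rotation":[[0,0,0],[0,0,0],[0,0,0],[0,0,0]]}'; python3 go.py 508.5,-17.3,34.5,135
```

```text
time: 7.95
tool_pos: [509.5, -18.0, 43.9]
tcp_rot: [3.14, 0.002, 2.355]
contact_force: [0.2, -0.0, -3.2]
grip_width: 52.9
finger_force: 30.0
time: 8.45
tool_pos: [508.6, -17.9, 38.9]
tcp_rot: [-3.141, -0.0, 2.355]
contact_force: [0.3, -0.1, -4.1]
grip_width: 52.8
finger_force: 30.0
t 8.45 tcp [508.59 -17.93  38.88] rpy [-3.1414e+00 -1.0000e-04  2.3548e+00] F [ 0.3 -0.1 -4.1] w 52.8 g 30.0
508.5,-17.3,34.5,135 dp [0.0005, 0.0004, 0.0044] rot [-0.0002, -0.0001, -0.0014] rows 0.1
```

```bash
python3 -m pendant '{"dp":[[0,0,0.0015],[0,0,0.003],[0,0,0.004],[0,0,0.004],[0,0,0.004]],"rotation":[[0,0,0],[0,0,0],[0,0,0],[0,0,0],[0,0,0]]}';  python3 -m pendant '{"dp":[[0,0,0.0005],[0,0,0.001],[0,0,0.001],[0,0,0.001]],"rotation":[[0,0,0],[0,0,0],[0,0,0],[0,0,0]]}'
```

```text
time: 9.07
tool_pos: [508.7, -18.0, 35.0]
tcp_rot: [-3.142, 0.0, 2.355]
contact_force: [-0.4, 0.3, -3.5]
grip_width: 52.7
finger_force: 30.0
time: 9.57
tool_pos: [508.8, -18.0, 34.6]
tcp_rot: [3.141, 0.001, 2.355]
contact_force: [-1.9, 0.6, 4.9]
grip_width: 53.3
finger_force: 30.0
```

```bash
python3 -m pendant '{"dp":[[0,0,0],[0,0,0],[0,0,0],[0,0,-0.05],[0,0,-0.1],[0,0,-0.12],[0,0,-0.12]],"rotation":[[0,0,0],[0,0,0],[0,0,0],[0,0,0],[0,0,0],[0,0,0],[0,0,0]]}' 0.085; python3 go.py 577,-295,130,110
```

```text
time: 10.45
tool_pos: [509.6, -18.1, 155.3]
tcp_rot: [3.14, 0.003, 2.355]
contact_force: [0.2, 0.4, 0.0]
grip_width: 85.0
finger_force: 0.0
t 10.45 tcp [509.61 -18.06 155.34] rpy [3.1396e+00 3.1000e-03 2.3549e+00] F [0.2 0.4 0. ] w 85.0 g 0.0
577,-295,130,110 dp [-0.2436, -0.1479, 0.0258] rot [0.0027, 0.0026, 0.435] rows 4.6
```

```bash
python3 -m pendant '{"dp":[[-0.05,-0.03,0],[-0.1,-0.06,0],[-0.15,-0.09,0],[-0.2,-0.12,0.01],[-0.2439,-0.1477,0.025],[-0.2439,-0.1477,0.025],[-0.2439,-0.1477,0.025]],"rotation":[[0,0,0.1],[0,0,0.2],[0,0,0.3],[0,0,0.435],[0,0,0.435],[0,0,0.435],[0,0,0.435]]}' 0.0918; python3 go.py 577.5,-295,50,110
```

```text
time: 11.32
tool_pos: [575.5, -294.1, 127.2]
tcp_rot: [-3.14, -0.003, 1.919]
contact_force: [-0.0, -0.5, 0.2]
grip_width: 91.8
finger_force: 0.0
t 11.32 tcp [ 575.54 -294.12  127.24] rpy [-3.1399e+00 -2.8000e-03  1.9194e+00] F [-0.  -0.5  0.2] w 91.8 g 0.0
577.5,-295,50,110 dp [-0.0017, 0.0017, 0.0772] rot [-0.0017, -0.0028, -0.0004] rows 1.2
```

```bash
python3 - <<'E'
from h import *
from plant import vision
ims=[]
for n,p in (("side",[577,-295,20]),("top",[509,-18,60]),("side",[509,-18,60])):
    d=vision.capture(n); pickle.dump(d,open(n+"2.pkl","wb"))
    c=project(d,p)[0].astype(int); h=36
    ims.append(cv2.resize(d["pixels"][max(c[1]-h,0):c[1]+h,c[0]-h:c[0]+h,::-1],(260,260),interpolation=cv2.INTER_CUBIC))
cv2.imwrite("pics/sp.png",np.hstack(ims))
E
```

```text
(no output)
```

View pics/sp.png

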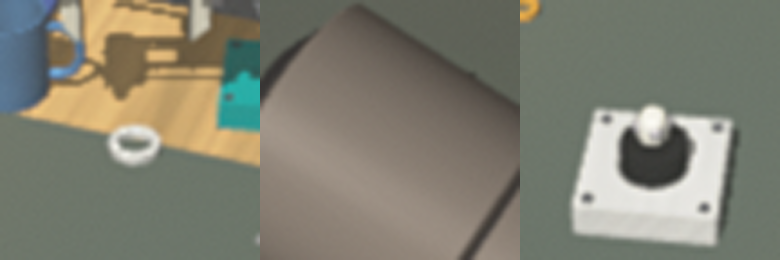

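The base stands upright in the pocket (right crop, at about (655,150)), and the spacer lies free below the gripper. I'll check the mug clearance before descending.

```bash
python3 - <<'E'
from h import *
for n in("top","side"):
    d=load(n); im=d["pixels"].astype(int); m=(im[...,2]>im[...,0]+25)&(im[...,2]>60)&(im[...,1]<im[...,2]-10)
    if n=="top": m[:,:385]=0; m[:, 432:]=0;m[:95]=0;m[160:]=0
    else: m[:,:215]=0;m[:,262:]=0;m[:120]=0;m[165:]=0
    ys,xs=np.where(m); hp=cv2.convexHull(np.c_[xs,ys])[:,0]
    print(n,len(xs),"z90 ",np.round(onplane(d,hp,90)[:,:2].min(0)),np.round(onplane(d,hp,90)[:,:2].max(0)),"z0",np.round(onplane(d,hp,0)[:,:2].min(0)),np.round(onplane(d,hp,0)[:,:2].max(0)))
E
python3 go.py 577.5,-295,6,110
```

```text
top 407 z90  [ 641. -412.] [ 791. -289.] z0 [ 672. -442.] [ 833. -310.]
side 739 z90  [ 626. -421.] [ 791. -195.] z0 [ 677. -560.] [ 861. -308.]
t 11.47 tcp [ 576.4  -293.45  129.18] rpy [-3.1416e+00 -2.0000e-04  1.9214e+00] F [-0.   0.2  0.6] w 91.7 g 0.0
577.5,-295,6,110 dp [-0.0019, 0.0005, 0.1232] rot [-0.0, -0.0002, 0.0015] rows 2.0
```

```bash
python3 -m pendant '{"dp":[[-0.0019,0.0005,0.05],[-0.0019,0.0005,0.09],[-0.0019,0.0005,0.12],[-0.0019,0.0005,0.1252],[-0.0019,0.0005,0.1252]],"rotation":[[0,0,0],[0,0,0],[0,0,0],[0,0,0],[0,0,0]]}' 0.0918; python3 -m pendant '{"dp":[[0,0,0],[0,0,0],[0,0,0],[0,0,0],[0,0,0],[0,0,0]],"rotation":[[0,0,0],[0,0,0],[0,0,0],[0,0,0],[0,0,0],[0,0,0]]}' 0.04
```

```text
time: 12.1
tool_pos: [578.1, -296.3, 4.9]
tcp_rot: [3.141, 0.001, 1.921]
contact_force: [0.1, 0.4, 0.7]
grip_width: 91.7
finger_force: 0.0
time: 12.85
tool_pos: [577.5, -296.6, 3.9]
tcp_rot: [3.142, 0.0, 1.92]
contact_force: [0.3, 0.5, 1.4]
grip_width: 46.8
finger_force: 30.0
```

```bash
python3 -m pendant '{"dp":[[0,0,0],[0,0,0],[0,0,0],[0,0,0],[0,0,0],[0,0,0],[0,0,0],[0,0,0]],"rotation":[[0,0,0],[0,0,0],[0,0,0.18],[0,0,0.36],[0,0,0.54],[0,0,0.72],[0,0,0.90],[0,0,1.08]]}' 0.075;  python3 -m pendant '{"dp":[[0,0,0],[0,0,0],[0,0,0],[0,0,0]],"rotation":[[0,0,0.18],[0,0,0.36],[0,0,0.49],[0,0,0.49]]}';python3 -m pendant '{"dp":[[0,0,0],[0,0,0],[0,0,0],[0,0,0],[0,0,0]],"rotation":[[0,0,0],[0,0,0],[0,0,0],[0,0,0],[0,0,0]]}' 0.04; python3 go.py 508.7,-18,110,20
```

```text
time: 13.85
tool_pos: [577.4, -296.5, 3.7]
tcp_rot: [-3.142, 0.0, 0.834]
contact_force: [-1.1, 0.8, 0.7]
grip_width: 75.1
finger_force: 0.0
time: 14.35
tool_pos: [577.4, -296.5, 3.7]
tcp_rot: [-3.142, 0.0, 0.351]
contact_force: [0.5, -0.5, 0.0]
grip_width: 75.1
finger_force: 0.0
time: 14.98
tool_pos: [577.4, -296.6, 3.8]
tcp_rot: [3.142, 0.0, 0.35]
contact_force: [0.0, 0.1, 0.0]
grip_width: 46.7
finger_force: 30.0
t 14.97 tcp [ 577.43 -296.56    3.82] rpy [3.1415 0.     0.3499] F [0.  0.1 0. ] w 46.7 g 30.0
508.7,-18,110,20 dp [0.0309, -0.2852, -0.1062] rot [0.0001, 0.0, 0.0009] rows 4.9
```

```bash
python3 -m pendant '{"dp":[[0,0,-0.05],[0,0,-0.1062],[0.006,-0.055,-0.1062],[0.012,-0.11,-0.1062],[0.018,-0.165,-0.1062],[0.024,-0.22,-0.1062],[0.028,-0.26,-0.1062],[0.0309,-0.2852,-0.1062]],"rotation":[[0,0,0],[0,0,0],[0,0,0],[0,0,0],[0,0,0],[0,0,0],[0,0,0],[0,0,0]]}';  python3 -m pendant '{"dp":[[0,0,0],[0,0,0],[0,0,0],[0,0,0]],"rotation":[[0,0,0],[0,0,0],[0,0,0],[0,0,0]]}'; python3 go.py 508.7,-18,90,20
```

```text
time: 15.98
tool_pos: [508.0, -16.1, 110.2]
tcp_rot: [-3.141, 0.0, 0.351]
contact_force: [-0.2, 0.8, -0.6]
grip_width: 47.1
finger_force: 30.0
time: 16.48
tool_pos: [508.9, -18.8, 109.9]
tcp_rot: [3.141, 0.0, 0.349]
contact_force: [0.2, -0.7, 0.7]
grip_width: 47.0
finger_force: 30.0
t 16.48 tcp [508.92 -18.83 109.91] rpy [3.1414 0.     0.3486] F [ 0.2 -0.7  0.7] w 47.0 g 30.0
508.7,-18,90,20 dp [0.0001, -0.0009, 0.0199] rot [0.0002, 0.0, -0.0004] rows 0.3
```

```bash
python3 -m pendant '{"dp":[[0,-0.0008,0.015],[0,-0.0008,0.025],[0,-0.0008,0.028],[0,-0.0008,0.031],[0,-0.0008,0.034],[0,-0.0008,0.034]],"rotation":[[0,0,0],[0,0,0],[0,0,0],[0,0,0],[0,0,0],[0,0,0]]}';  python3 -m pendant '{"dp":[[0,0,0.003],[0,0,0.006],[0,0,0.006],[0,0,0.006]],"rotation":[[0,0,0],[0,0,0],[0,0,0],[0,0,0]]}'; python3 go.py 508.7,-18,56,20
```

```text
time: 17.23
tool_pos: [508.4, -17.3, 75.9]
tcp_rot: [3.142, 0.0, 0.35]
contact_force: [-0.5, -0.2, -0.1]
grip_width: 47.1
finger_force: 30.0
time: 17.73
tool_pos: [508.5, -17.3, 70.0]
tcp_rot: [3.141, -0.0, 0.35]
contact_force: [-0.4, 0.7, -0.7]
grip_width: 47.1
finger_force: 30.0
t 17.73 tcp [508.5  -17.28  70.01] rpy [ 3.1415 -0.      0.3498] F [-0.4  0.7 -0.7] w 47.1 g 30.0
508.7,-18,56,20 dp [-0.0001, 0.0007, 0.014] rot [0.0001, -0.0, 0.0007] rows 0.2
```

No contact past the balls. Continuing down.

```bash
python3 -m pendant '{"dp":[[0,0.0005,0.004],[0,0.0005,0.008],[0,0.0005,0.011],[0,0.0005,0.012],[0,0.0005,0.013],[0,0.0005,0.013]],"rotation":[[0,0,0],[0,0,0],[0,0,0],[0,0,0],[0,0,0],[0,0,0]]}';  python3 -m pendant '{"dp":[[0,0,0.0005],[0,0,0.001],[0,0,0.0015],[0,0,0.0015]],"rotation":[[0,0,0],[0,0,0],[0,0,0],[0,0,0]]}'
```

```text
time: 18.48
tool_pos: [508.6, -17.7, 57.0]
tcp_rot: [3.142, 0.0, 0.35]
contact_force: [-0.1, -0.4, -0.8]
grip_width: 47.4
finger_force: 30.0
time: 18.98
tool_pos: [508.7, -17.7, 55.7]
tcp_rot: [3.141, -0.0, 0.35]
contact_force: [-0.7, 0.5, 3.5]
grip_width: 47.0
finger_force: 30.0
```

```bash
python3 -m pendant '{"dp":[[0,0,0],[0,0,0],[0,0,0],[0,0,-0.05],[0,0,-0.09],[0,0,-0.09],[0,0,-0.09]],"rotation":[[0,0,0],[0,0,0],[0,0,0],[0,0,0],[0,0,0],[0,0,0],[0,0,0]]}' 0.08; python3 go.py 581,259.5,120,45
```

```text
time: 19.85
tool_pos: [508.1, -17.7, 144.9]
tcp_rot: [-3.141, 0.001, 0.35]
contact_force: [-0.5, 0.9, -0.7]
grip_width: 79.9
finger_force: 0.0
t 19.85 tcp [508.09 -17.65 144.87] rpy [-3.1412e+00  9.0000e-04  3.4970e-01] F [-0.5  0.9 -0.7] w 79.9 g 0.0
581,259.5,120,45 dp [0.1635, -0.2354, 0.0248] rot [-0.0006, 0.0008, -0.4357] rows 4.6
```

```bash
python3 -m pendant '{"dp":[[0.035,-0.05,0],[0.07,-0.1,0],[0.105,-0.15,0],[0.14,-0.2,0.01],[0.1632,-0.2352,0.025],[0.1632,-0.2352,0.025],[0.1632,-0.2352,0.025]],"rotation":[[0,0,-0.1],[0,0,-0.2],[0,0,-0.3],[0,0,-0.436],[0,0,-0.436],[0,0,-0.436],[0,0,-0.436]]}' 0.0918; python3 go.py 581,259.5,6,45; python3 - <<'E'
from h import *
from plant import vision
d=vision.capture("side"); ims=[]
for p in ([508.7,-18,60],[581,259,26]):
    c=project(d,p)[0].astype(int); h=36
    ims.append(cv2.resize(d["pixels"][c[1]-h:c[1]+h,c[0]-h:c[0]+h,::-1],(380,380),interpolation=cv2.INTER_CUBIC))
cv2.imwrite("pics/sp3.png",np.hstack(ims))
E
```

```text
time: 20.72
tool_pos: [580.5, 258.5, 119.0]
tcp_rot: [-3.141, 0.003, 0.786]
contact_force: [0.4, -0.5, -0.1]
grip_width: 92.1
finger_force: 0.0
t 20.73 tcp [580.54 258.47 118.95] rpy [-3.1406e+00  2.9000e-03  7.8590e-01] F [ 0.4 -0.5 -0.1] w 92.1 g 0.0
581,259.5,6,45 dp [0.0014, -0.0003, 0.1129] rot [-0.001, 0.0029, 0.0005] rows 1.8
```

View pics/sp3.png

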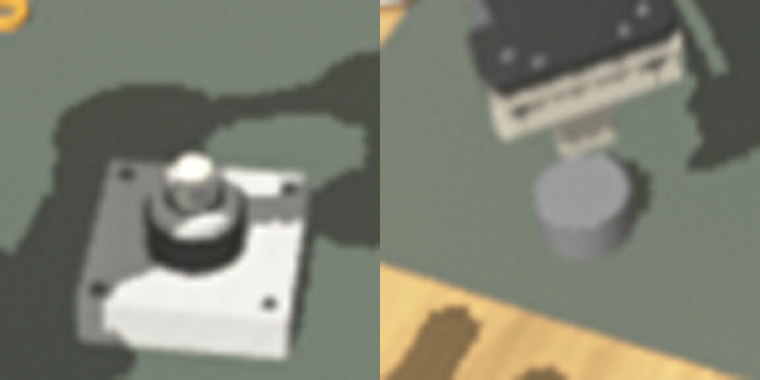

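The spacer lies flat around the stud (left crop, about (195,210)), and the cap stands free under the gripper (right crop). Grasping the cap.

```bash
python3 -m pendant '{"dp":[[0.001,0,0.04],[0.001,0,0.08],[0.001,0,0.11],[0.001,0,0.1145],[0.001,0,0.1145]],"rotation":[[0,0,0],[0,0,0],[0,0,0],[0,0,0],[0,0,0]]}' 0.0918; python3 -m pendant '{"dp":[[0,0,0],[0,0,0],[0,0,0],[0,0,0],[0,0,0],[0,0,0]],"rotation":[[0,0,0],[0,0,0],[0,0,0],[0,0,0],[0,0,0],[0,0,0]]}' 0.036
```

```text
time: 21.4
tool_pos: [582.8, 259.2, 7.0]
tcp_rot: [3.141, -0.001, 0.785]
contact_force: [-0.4, -0.4, 1.5]
grip_width: 91.9
finger_force: 0.0
time: 22.15
tool_pos: [582.1, 259.8, 6.0]
tcp_rot: [3.141, 0.0, 0.786]
contact_force: [-0.6, -0.6, 1.4]
grip_width: 43.7
finger_force: 30.0
```

```bash
python3 -m pendant '{"dp":[[0,0,0],[0,0,0],[0,0,0],[0,0,0],[0,0,0],[0,0,0],[0,0,0],[0,0,0]],"rotation":[[0,0,0],[0,0,0],[0,0,-0.18],[0,0,-0.36],[0,0,-0.54],[0,0,-0.72],[0,0,-0.90],[0,0,-1.08]]}' 0.075;  python3 -m pendant '{"dp":[[0,0,0],[0,0,0],[0,0,0],[0,0,0]],"rotation":[[0,0,-0.18],[0,0,-0.36],[0,0,-0.49],[0,0,-0.49]]}';python3 -m pendant '{"dp":[[0,0,0],[0,0,0],[0,0,0],[0,0,0],[0,0,0]],"rotation":[[0,0,0],[0,0,0],[0,0,0],[0,0,0],[0,0,0]]}' 0.036; python3 go.py 508.7,-17.8,120,135
```

```text
time: 23.15
tool_pos: [582.0, 259.8, 5.9]
tcp_rot: [-3.141, 0.0, 1.872]
contact_force: [-0.5, 0.4, 0.3]
grip_width: 74.6
finger_force: 0.0
time: 23.65
tool_pos: [582.0, 259.8, 5.9]
tcp_rot: [-3.141, 0.0, 2.355]
contact_force: [-0.4, -0.5, 0.1]
grip_width: 74.8
finger_force: 0.0
time: 24.28
tool_pos: [582.0, 259.8, 6.0]
tcp_rot: [-3.141, 0.0, 2.356]
contact_force: [0.1, 0.2, 0.6]
grip_width: 43.6
finger_force: 30.0
t 24.27 tcp [582.   259.8    5.96] rpy [-3.1414  0.      2.3557] F [0.1 0.2 0.6] w 43.6 g 30.0
508.7,-17.8,120,135 dp [-0.1446, -0.2481, -0.114] rot [-0.0002, 0.0, -0.0005] rows 4.9
```

```bash
python3 -m pendant '{"dp":[[0,0,-0.055],[0,0,-0.114],[-0.03,-0.052,-0.114],[-0.06,-0.103,-0.114],[-0.09,-0.154,-0.114],[-0.118,-0.202,-0.114],[-0.134,-0.23,-0.114],[-0.1446,-0.2481,-0.114]],"rotation":[[0,0,0],[0,0,0],[0,0,0],[0,0,0],[0,0,0],[0,0,0],[0,0,0],[0,0,0]]}';  python3 -m pendant '{"dp":[[0,0,0],[0,0,0],[0,0,0],[0,0,0]],"rotation":[[0,0,0],[0,0,0],[0,0,0],[0,0,0]]}'; python3 go.py 508.7,-17.8,90,135
```

```text
time: 25.28
tool_pos: [508.3, -19.4, 120.2]
tcp_rot: [3.142, 0.0, 2.354]
contact_force: [-1.1, 0.3, -1.3]
grip_width: 43.6
finger_force: 30.0
time: 25.78
tool_pos: [508.9, -17.1, 120.0]
tcp_rot: [-3.142, -0.0, 2.357]
contact_force: [-0.3, -0.5, -0.3]
grip_width: 43.6
finger_force: 30.0
t 25.77 tcp [508.86 -17.09 119.95] rpy [-3.1416 -0.      2.3569] F [-0.3 -0.5 -0.3] w 43.6 g 30.0
508.7,-17.8,90,135 dp [-0.0004, -0.0006, 0.03] rot [-0.0, -0.0, 0.0007] rows 0.5
```

```bash
python3 -m pendant '{"dp":[[-0.0003,-0.0004,0.02],[-0.0003,-0.0004,0.03],[-0.0003,-0.0004,0.03],[-0.0003,-0.0004,0.03]],"rotation":[[0,0,0],[0,0,0],[0,0,0],[0,0,0]]}';  python3 -m pendant '{"dp":[[0,0,0.002],[0,0,0.004],[0,0,0.006],[0,0,0.007],[0,0,0.007]],"rotation":[[0,0,0],[0,0,0],[0,0,0],[0,0,0],[0,0,0]]}'; python3 go.py 508.7,-17.8,81,135
```

```text
time: 26.28
tool_pos: [509.1, -18.3, 90.4]
tcp_rot: [3.141, 0.001, 2.356]
contact_force: [0.6, -0.9, 0.2]
grip_width: 43.4
finger_force: 30.0
time: 26.9
tool_pos: [508.6, -18.3, 82.9]
tcp_rot: [-3.141, -0.0, 2.356]
contact_force: [0.3, 0.0, 0.2]
grip_width: 43.7
finger_force: 30.0
t 26.9 tcp [508.63 -18.29  82.91] rpy [-3.1414e+00 -1.0000e-04  2.3558e+00] F [0.3 0.  0.2] w 43.7 g 30.0
508.7,-17.8,81,135 dp [0.0003, 0.0004, 0.0019] rot [-0.0002, -0.0001, -0.0004] rows 0.0
```

Over the stud tip with no side force. Pressing in small steps.

```bash
python3 -m pendant '{"dp":[[0.0002,0.0003,0.001],[0.0002,0.0003,0.002],[0.0002,0.0003,0.003],[0.0002,0.0003,0.004],[0.0002,0.0003,0.004]],"rotation":[[0,0,0],[0,0,0],[0,0,0],[0,0,0],[0,0,0]]}';  python3 -m pendant '{"dp":[[0,0,0.001],[0,0,0.002],[0,0,0.003],[0,0,0.003]],"rotation":[[0,0,0],[0,0,0],[0,0,0],[0,0,0]]}'; python3 go.py
```

```text
time: 27.52
tool_pos: [509.5, -18.2, 80.2]
tcp_rot: [3.141, 0.002, 2.356]
contact_force: [-2.0, -0.4, 9.6]
grip_width: 43.5
finger_force: 30.0
time: 28.02
tool_pos: [509.8, -18.3, 77.8]
tcp_rot: [3.14, 0.003, 2.356]
contact_force: [-1.5, -1.1, 11.4]
grip_width: 43.5
finger_force: 30.0
t 28.02 tcp [509.83 -18.26  77.84] rpy [3.1399e+00 3.0000e-03 2.3559e+00] F [-1.5 -1.1 11.4] w 43.5 g 30.0
```

```bash
python3 -m pendant '{"dp":[[0,0,0.001],[0,0,0.002],[0,0,0.003],[0,0,0.003]],"rotation":[[0,0,0],[0,0,0],[0,0,0],[0,0,0]]}';  python3 -m pendant '{"dp":[[0,0,0.001],[0,0,0.002],[0,0,0.003],[0,0,0.003]],"rotation":[[0,0,0],[0,0,0],[0,0,0],[0,0,0]]}'
```

```text
time: 28.52
tool_pos: [508.1, -17.8, 72.2]
tcp_rot: [-3.141, -0.002, 2.356]
contact_force: [0.2, -0.2, -0.4]
grip_width: 43.5
finger_force: 30.0
time: 29.02
tool_pos: [508.7, -17.9, 69.9]
tcp_rot: [-3.141, -0.0, 2.356]
contact_force: [-0.4, 0.2, -3.2]
grip_width: 43.7
finger_force: 30.0
```

```bash
python3 -m pendant '{"dp":[[0,0,0.001],[0,0,0.002],[0,0,0.0025],[0,0,0.0025]],"rotation":[[0,0,0],[0,0,0],[0,0,0],[0,0,0]]}';  python3 -m pendant '{"dp":[[0,0,0.0005],[0,0,0.0005],[0,0,0.0005],[0,0,0.0005]],"rotation":[[0,0,0],[0,0,0],[0,0,0],[0,0,0]]}'
```

```text
time: 29.52
tool_pos: [509.1, -18.0, 67.9]
tcp_rot: [3.141, 0.001, 2.356]
contact_force: [-0.6, -0.6, 2.8]
grip_width: 43.5
finger_force: 30.0
time: 30.02
tool_pos: [509.2, -18.1, 67.9]
tcp_rot: [3.141, 0.001, 2.356]
contact_force: [-0.9, 0.7, 6.5]
grip_width: 43.5
finger_force: 30.0
```

```bash
python3 -m pendant '{"dp":[[0,0,0.0003],[0,0,0.0006],[0,0,0.0006],[0,0,0.0006]],"rotation":[[0,0,0],[0,0,0],[0,0,0],[0,0,0]]}'; for i in 1 2 3; do python3 -m pendant '{"dp":[[0,0,0],[0,0,0]],"rotation":[[0,0,0],[0,0,0]]}' | grep -E "tool_pos|contact"; done
python3 - <<'E'
from h import *
from plant import vision
d=vision.capture("side")
c=project(d,[508.7,-18,60])[0].astype(int); h=40
cv2.imwrite("pics/end.png",cv2.resize(d["pixels"][c[1]-h:c[1]+h,c[0]-h:c[0]+h,::-1],(480,480),interpolation=cv2.INTER_CUBIC))
E
```

```text
time: 30.52
tool_pos: [509.2, -18.1, 67.8]
tcp_rot: [3.141, 0.002, 2.356]
contact_force: [-3.8, 0.6, 12.5]
grip_width: 43.4
finger_force: 30.0
tool_pos: [509.2, -18.0, 67.8]
contact_force: [-3.1, -0.5, 13.1]
tool_pos: [509.2, -18.0, 67.8]
contact_force: [-4.1, 0.1, 12.4]
tool_pos: [509.2, -18.1, 67.8]
contact_force: [-3.7, 0.5, 12.6]
```

View pics/end.png

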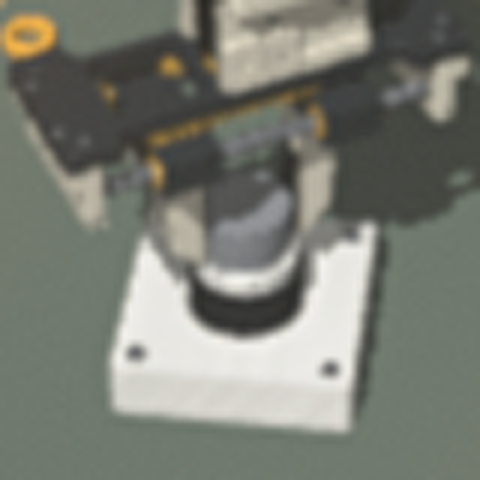

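The cap sits on the white spacer, flush all round, and the base is in the pocket (crop, about (245,260)). The push is about 12.6 N, so I'll ease it slightly and remove the side load.

```bash
python3 -m pendant '{"dp":[[0.0002,-0.0002,-0.0003],[0.0002,-0.0002,-0.0003],[0.0002,-0.0002,-0.0003]],"rotation":[[0,0,0],[0,0,0],[0,0,0]]}'; for i in 1 2 3; do python3 -m pendant '{"dp":[[0,0,0],[0,0,0]],"rotation":[[0,0,0],[0,0,0]]}' | grep -E "tool_pos|contact"; done
```

```text
time: 31.7
tool_pos: [509.1, -18.0, 67.9]
tcp_rot: [3.14, 0.002, 2.356]
contact_force: [-2.0, 0.8, 9.1]
grip_width: 43.3
finger_force: 30.0
tool_pos: [509.2, -18.0, 67.9]
contact_force: [-1.8, 0.3, 8.4]
tool_pos: [509.1, -18.1, 67.9]
contact_force: [-1.0, 0.1, 9.9]
tool_pos: [509.2, -18.0, 67.9]
contact_force: [-2.5, 0.2, 8.4]
```

```bash
python3 -m pendant '{"dp":[[0,0,0.0001],[0,0,0.0001],[0,0,0.0001]],"rotation":[[0,0,0],[0,0,0],[0,0,0]]}'|grep contact; for i in 1 2 3; do python3 -m pendant '{"dp":[[0,0,0],[0,0,0]],"rotation":[[0,0,0],[0,0,0]]}' | grep -E "tool_pos|contact"; done; python3 -c "
from plant import workorder; print(workorder.close_job())"
```

```text
contact_force: [-2.4, -0.5, 9.6]
tool_pos: [509.2, -18.1, 67.9]
contact_force: [-2.3, -0.4, 9.6]
tool_pos: [509.1, -18.1, 67.8]
contact_force: [-1.1, 0.2, 10.1]
tool_pos: [509.2, -18.1, 67.9]
contact_force: [-1.4, 0.4, 9.4]
the job is handed in; nothing more can be done
None
```

The job is handed in at about 33 s: the base is seated in the nest, the spacer is on it, and the cap clicked home and is still held down at about 10 N; no verdict came back.

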